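# Shim the sagging photo board with a wedge and hold it

### The arm

A 7-joint arm with a two-finger parallel gripper is mounted at the origin on the work surface; the furniture and walls round the work are solid. World frame = base frame: x ahead of the robot, y to its left, z up, the work surface at z = 0. Lengths are in mm, angles in rad, forces in N, time in s.
With the tool pointing down it reaches from about 400 to 875 mm from the base axis. Payload 4.4 kg.
Tool frame: the origin (TCP) lies at the very end of the fingers, on their centre line; the grasp point (between the pads) lies 19 mm behind it; z points along the fingers, y is the direction in which the jaws open and shut (so a half turn about z gives the same grasp; the last joint's range is limited). The gripper opens to 85 mm and grips with 20 to 120 N. Pads are 22 mm wide; open, the fingers measure 114 mm over their backs; the gripper's body (76 mm by 85 mm) begins 54 mm behind the grasp point. The pads swing forward as they close: fully open they stand 13 mm farther back than shut.
Start: joints at [-1.208, 0.628, 0.038, 1.517, -0.027, 0.996, -0.02], TCP at [270.236, 591.177, 231.313] pointing down, gripper open.
Joint ranges: [-3.06, 3.06], [-0.37, 2.12], [-1.25, 1.32], [0.18, 2.47], [-1.1, 4.24], [0.23, 1.98], [-2.94, 2.94]. Speed limits (rad/s): [2.57, 2.57, 3.14, 3.14, 3.14, 3.14, 3.14].

### API

Orientations are given as [roll, pitch, yaw] about the fixed x, y, z axes, in that order (R = Rz(yaw) Ry(pitch) Rx(roll)).
In Python, from cell import ctrl gives the robot as it stands.
- The arm moves only by the shell command python3 -m crank 'ROWS' [OPENING]. ROWS is JSON, a list that holds one entry, the list of rows, each a list of 6 numbers: the shift along the tool's x, y, z in units of 30 mm (1.0 is 30 mm), then the turn, a rotation vector about the tool's x, y, z in units of 6 degrees (1.0 is 6 degrees). In form: [[[tx, ty, tz, rx, ry, rz], ...]]. A call has 1 to 12 rows; each row shifts and turns the pose as measured when the row begins, along the tool's axes as they then stand; what a row does not reach is not made up. A row lasts 1/12 s, in which the tool goes at most 41.7 mm and 7.16 degrees, less where a joint would pass 70% of its speed; a pose out of reach is approached as far as the arm can. A call is refused whole if a number of a shift passes 1 or a number of a turn 1, either way. A call with a gripper value outside its range is refused whole. OPENING is the gripper command: -1 is fully open, 1 is shut, values between are in proportion, set as the call begins (- or left out, the last holds). The fingers move at their own pace and stop on an object; the grip force is fixed at half the most. Time passes only in rows, so rows that do not move let the fingers close. It gives the time, the measured TCP pose, the force and the opening at its end, in the units of the state.
- ctrl.read_state(): the state, without advancing time (a new reading comes with each control period).
- ctrl.get_image(name): name is "side" or "top" or "wrist"; returns a dict with "color" (400x640x3 uint8, red, green, blue), "depth" (400x640 float32, mm along the optical axis (not along the pixel's ray), 0 where there is no reading), "camera_matrix" (3x3 intrinsics, pixels), "k1" (the pictures are not rectified: a ray, as slopes to the right and down, at radius r is drawn at 1 + k1 r^2 times it, then the intrinsics apply), "R" (3x3) and "t" (3): a world point X has camera coordinates R X + t. Camera axes: x right, y down, z forward; pixel columns grow to the right and rows downward; lengths in mm; the calibration is good to about 2 mm. A picture is of the moment at which its call begins.
- ctrl.finish_job(): hands the job in, once; it reports no verdict.
Trained networks look in a picture, given as the dict that the camera call returned (one of the last four; its "shot" number tells which), for a name from the list of things; names that differ only in an ending like _2 or _b are one class to them, and where a whole thing is asked for, a point or a joint stands for the part that bears it (a point fixed in the world has none). Each returns a list of dicts, best first, with "conf" (0 to 1); they miss things now and then, are a little off and sometimes report something else, mostly with a low value. They report only what shows in the picture. A call takes as long as a camera call.
- ctrl.search_frame(query, picture): "extent" ([centre column, centre row, width, height] in pixels, round what is visible of it).
The state is a dict: "clock": time; "qpos": joint angles; "qd": joint speeds; "tau": joint torques, N m; "eef_pos": TCP position; "tool_rot": TCP orientation; "force": force on the tool from outside, world axes, zero at the start; "torque": the same for the moment, N m; "width": finger opening in mm.
Only numpy, scipy, OpenCV 4.12 (cv2) and the standard library are available. Lean on these libraries where they do the work, as an engineer would, in place of code of your own. Each camera call takes 0.05 s, during which the arm holds its last target. There are 200 camera calls.

### The job

The hinged photo board with the sherd on it has sagged onto its frame. Take the wooden wedge by its grip block, slide it thin end first, flat along the table, under the board's free front edge between the two side rails, and push until that edge just lifts off the frame and stands a few millimetres (about 5) clear, carried by the wedge alone. Finish still holding the wedge there by its block; the sherd stays lying where it is on the board, the gripper keeps off the board and the sherd, and the other objects on the table are left alone.

Things in the scene. Friction and masses are not known exactly. Their poses are not given: they have to be found in the camera images.
- stand: low aluminium U frame fixed to the table, 210 x 200 mm, under the hinged board. Origin on the table under the board's centre; +x runs from the open front to the rear hinge (the way the wedge goes in), z up. Side rails 22 mm wide along x, centred at y = +-89 mm; between them a 156 mm wide opening with bare table, 180 mm deep. Placed and turned differently each time
- board: flat plywood board, grey top, 180 (x) x 200 (y) x 12 mm, about 0.4 kg. Origin on the rear hinge axis at its underside, mid-width: 90 mm in +x of the stand's origin, 18 mm above the table. It extends 180 mm in -x from there; turning about +y lifts its front edge. Swings freely and falls back. When down it is level, underside 18 mm and top 30 mm above the table
- board_lip (a point): middle of the lower front edge of the board, 180 mm in -x of the board's origin: 18 mm above the table when the board is down, 23 mm when the edge is lifted 5 mm
- wedge: loose light wooden wedge on the table, 170 x 36 mm, about 0.14 kg. Origin at the centre of its underside; +x points to the thin end, z up. Thin end at x = +85 mm, 4 mm high; the top slopes evenly up to 30 mm high at x = -45 mm (1 mm per 5 mm of length); from x = -45 to -85 mm stands the grip block, 42 mm high, 36 mm wide
- wedge_tip (a point): underside of the wedge's thin end, middle of its width, 85 mm in +x of the wedge's origin
- wedge_grip (a point): centre of the wedge's grip block (40 x 36 x 42 mm), 65 mm in -x of the wedge's origin, 21 mm above its underside; take it across the 36 mm width (along the wedge's y)
- sherd: brown curved pottery rim sherd, 93 x 132 x 30 mm, about 0.23 kg, lying loose on top of the board. Origin at the centre of its underside
- tape_roll: bystander: roll of beige tape lying flat, 96 mm across, 25 mm high. Origin at the centre of its underside
- flint_core: bystander: dark grey stone, 37 x 43 x 31 mm. Origin at the centre of its underside
- pot_handle: bystander: brown curved pot handle, 53 x 94 x 31 mm. Origin at the centre of its underside
- drawer_cabinet: obstacle: blue-grey steel drawer cabinet standing behind the stand, always at the same place, 226 x 304 mm, 230 mm high, turned about 30 degrees, with one drawer on its right pulled out some 100 mm. Origin at the centre of its underside. Its nearest corner is about 0.60 m straight ahead of the robot; pass over or in front of it

How it is judged (in metres and radians):
At the end, for the whole second after the job is handed in: board's front edge 1.5 to 8.5 mm above its resting height, still, carried by the wedge (over 0.8 N), not by the arm; wedge flat on the table (within 6 mm, 0.1 rad), still, held by the fingers (over 1 N); sherd within 20 mm of where it lay (height (world z) of board_lip between 0.0195 and 0.0265 m and contact force between wedge and board above 0.8 N and contact force between the fingers and wedge above 1 N and contact force between each of the arm, the fingers and board below 0.3 N and height (world z) of wedge below 0.006 m and angle between wedge's own z axis and vertical below 0.1 rad and linear speed of wedge below 0.01 m/s and angular speed of board below 0.05 rad/s and distance of sherd from where it was at the start of the episode below 0.02 m); the arm keeps its last pose, push and grip.
It fails at once if the robot presses on the board or the sherd (over 3 N) (contact force between any of the arm, the fingers and board above 3 N or contact force between any of the arm, the fingers and sherd above 3 N).
It fails at once if a bystander (tape roll, flint, pot handle) is moved over 20 mm (distance of any of tape_roll, flint_core, pot_handle from where it was at the start of the episode above 0.02 m).
It also fails if it takes over 40 s, if anything falls off the work surface, if the arm or the gripper's body presses on something with over 40 N, if the wrist force passes 120 N, or if a joint passes its speed limit or range.

## Working session

There is one attempt and no reset: what is moved stays moved. The work goes in short steps, Python scripts to look and compute and a shell command to move; the robot and the scene stay as the last step left them, time stands still between calls to the robot, and variables do not carry over. Pictures are saved under pics/ and viewed, about 8 in all and at most 12, crops included, and the job is handed in when it is done.

```bash
ls; mkdir -p pics
cat > h.py <<'E'
import numpy as np, cv2
from cell import ctrl
def ray(p,uv):
    K=p["camera_matrix"];d=np.array([(uv[0]-K[0,2])/K[0,0],(uv[1]-K[1,2])/K[1,1]]);u=d.copy()
    for _ in range(20): u=d/(1+p["k1"]*(u@u))
    return u
def pix2w(p,uv,z=None,depth=None):
    R=np.array(p["R"]);t=np.array(p["t"]);u=ray(p,np.array(uv,float));d=R.T@np.array([u[0],u[1],1]);c=-R.T@t
    s=(z-c[2])/d[2] if z is not None else (depth if depth is not None else p["depth"][int(round(uv[1])),int(round(uv[0]))])
    return c+s*d
def cloud(p,step=1):
    R=np.array(p["R"]);t=np.array(p["t"]);K=p["camera_matrix"];h,w=p["depth"].shape
    v,u=np.mgrid[0:h:step,0:w:step];d=np.stack([(u-K[0,2])/K[0,0],(v-K[1,2])/K[1,1]],-1);x=d.copy()
    for _ in range(20): x=d/(1+p["k1"]*(x**2).sum(-1,keepdims=True))
    Z=p["depth"][::step,::step];P=np.concatenate([x,np.ones_like(x[...,:1])],-1)*Z[...,None]
    return (P-t)@R, Z>0
def save(p,n): cv2.imwrite("pics/"+n,p["color"][...,::-1])
E
python3 - <<'E'
from h import *
s=ctrl.read_state();print({k:np.round(v,3) for k,v in s.items()})
for n in ("top","side"):
    p=ctrl.get_image(n);save(p,n+"1.png")
    print(n,"cam",np.round(-np.array(p["R"]).T@np.array(p["t"])))
    for q in ("stand","board","wedge","sherd","tape_roll","flint_core","pot_handle","wedge_grip","wedge_tip"):
        r=ctrl.search_frame(q,p)[:2]
        print(q,[(np.round(x["extent"]),round(x["conf"],2),np.round(pix2w(p,x["extent"][:2]))) for x in r])
E
```

```text
pics
{'clock': np.float64(0.0), 'qpos': array([-1.208,  0.629,  0.038,  1.518, -0.027,  0.996, -0.02 ]), 'qd': array([ 0.002, -0.001,  0.   , -0.001, -0.001,  0.   , -0.   ]), 'tau': array([-0.0000e+00, -5.6342e+01,  1.2260e+00, -1.9345e+01,  1.1000e-02,
        1.0000e-02, -0.0000e+00]), 'eef_pos': array([269.973, 590.59 , 230.389]), 'tool_rot': array([-3.14 ,  0.   ,  2.713]), 'force': array([ 0.215,  0.37 , -0.357]), 'torque': array([-0.013,  0.006, -0.018]), 'width': np.float64(85.299)}
top cam [ 466.   54. 1397.]
stand [(array([368., 238.,  63.,  64.]), 0.86, array([436., -86.,  59.]))]
board [(array([365., 235.,  57.,  63.]), 0.84, array([447., -79.,  59.]))]
wedge [(array([281., 210.,  50.,  12.]), 0.75, array([544., 211.,  23.]))]
sherd []
tape_roll [(array([432., 204.,  26.,  27.]), 0.87, array([ 550., -327.,    2.]))]
flint_core [(array([440., 231.,  12.,  16.]), 0.52, array([ 453., -343.,   30.])), (array([365., 235.,  50.,  58.]), 0.35, array([446., -76.,  59.]))]
pot_handle [(array([216., 186.,  24.,  18.]), 0.71, array([636., 441.,  29.]))]
wedge_grip [(array([280., 212
[... 238 characters left out ...]
]
board [(array([290., 238.,  89.,  54.]), 0.6, array([ 461., -102.,   28.]))]
wedge [(array([302., 172.,  19.,  41.]), 0.95, array([546., 205.,  20.]))]
sherd [(array([294., 228.,  46.,  18.]), 0.74, array([475., -96.,  55.]))]
tape_roll [(array([344., 301.,  41.,  37.]), 0.75, array([ 557., -320.,   -0.]))]
flint_core [(array([301., 316.,  17.,  26.]), 0.78, array([ 445., -364.,   27.])), (array([317., 134.,  17.,  19.]), 0.36, array([638., 412.,  25.]))]
pot_handle [(array([317., 132.,  18.,  19.]), 0.72, array([641., 426.,  28.]))]
wedge_grip [(array([304., 172.,  24.,  37.]), 0.81, array([553., 203.,  19.]))]
wedge_tip [(array([302., 173.,  25.,  44.]), 0.67, array([548., 196.,  22.]))]
```

Run:
```python
from h import *
p=ctrl.get_image("top");a=cv2.resize(p["color"][140:300,190:460][...,::-1],None,fx=2.96,fy=2.96,interpolation=cv2.INTER_CUBIC);cv2.imwrite("pics/c1.png",a)
X,ok=cloud(p);sub=(slice(195,226),slice(248,312))
Q=X[sub][ok[sub]];m=(Q[:,2]>7);W=Q[m];print("wedge pts",len(W))
r=cv2.minAreaRect(W[:,:2].astype(np.float32));print(r,cv2.boxPoints(r))
c=W[:,:2].mean(0);u,s,vt=np.linalg.svd(W[:,:2]-c);a=(W[:,:2]-c)@vt[0]
print(c,vt[0]);[print(int(k),np.round(np.median(W[(a>=k)&(a<k+20),2]),1)) for k in np.arange(-100,100,20) if ((a>=k)&(a<k+20)).any()]
sub=(slice(195,285),slice(325,410));Q=X[sub][ok[sub]];W=Q[(Q[:,2]>12)&(Q[:,0]<570)]
r=cv2.minAreaRect(W[:,:2].astype(np.float32));print("stand",len(W),r,cv2.boxPoints(r), np.percentile(W[:,2],[5,25,50,75,95]))
```

```text
wedge pts 491
((544.5138549804688, 215.29660034179688), (211.00955200195312, 107.25275421142578), 88.33939361572266) [[487.85257  111.39017 ]
 [595.0603   108.282104]
 [601.1752   319.20303 ]
 [493.9674   322.3111  ]]
[546.93206129 219.84661337] [-0.06120685  0.9981251 ]
-100 8.7
-80 10.2
-60 13.6
-40 18.2
-20 21.4
0 25.4
20 30.0
40 42.5
60 41.5
80 10.0
stand 3245 ((450.2420959472656, -89.6754150390625), (200.7279815673828, 204.99610900878906), 3.7953689098358154) [[ 343.31354     5.954428]
 [ 356.88287  -198.59209 ]
 [ 557.17065  -185.30525 ]
 [ 543.6013     19.241257]] [23.14782766 28.97721282 31.66274286 37.99583927 60.02959098]
```

View pics/c1.png

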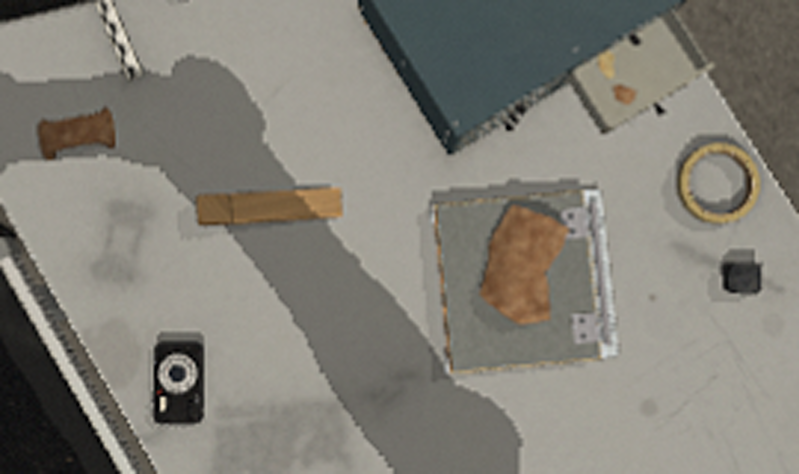

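View pics/side1.png

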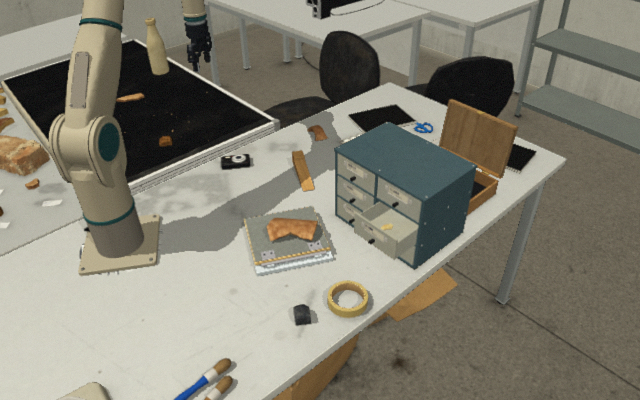

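The top crop shows the board with its front (free) edge on the left at crop (433,205)-(450,370) and the hinge on the right. The wedge's block is on the left at (197-232,210), with its thin end already pointing at the stand. So stand +x ≈ wedge +x ≈ world −y. I'll move near the wedge now.

```bash
python3 -m crank '[[[-1,-0.43,0,0,0,0],[-1,-0.43,0,0,0,0],[-1,-0.43,0,0,0,0],[-1,-0.43,0,0,0,0],[-1,-0.43,0,0,0,0],[-1,-0.43,0,0,0,0],[-1,-0.43,0,0,0,0],[-1,-0.43,0,0,0,0],[-1,-0.43,0,0,0,0],[-1,-0.43,0,0,0,0],[-1,-0.43,0,0,0,0],[-0.6,-0.2,0,0,0,0]]]' -1
python3 -m crank '[[[0,0,0,0,0,1],[0,0,0,0,0,1],[0,0,0,0,0,1],[0,0,0,0,0,1],[0,0,0,0,0,1],[0,0,0,0,0,1],[0,0,0,0,0,1],[0,0,0,0,0,1],[0,0,0,0,0,1],[0,0,0,0,0,1],[0,0,0,0,0,0.3],[0,0,0,0,0,0]]]' -1
python3 - <<'E'
from h import *
p=ctrl.get_image("wrist");save(p,"w1.png");s=ctrl.read_state();print(s["eef_pos"],s["tool_rot"],s["qpos"],-np.array(p["R"]).T@np.array(p["t"]))
E
```

```text
clock: 2.05
eef_pos: [531.2, 308.9, 229.1]
tool_rot: [3.137, -0.005, 2.729]
force: [1.1, -0.4, -0.5]
width: 85.4
clock: 3.05
eef_pos: [539.1, 299.0, 229.8]
tool_rot: [3.139, -0.004, 1.58]
force: [0.5, -0.3, -0.5]
width: 85.4
[539.02261919 299.13012638 229.80878575] [ 3.13893282 -0.00382756  1.58118121] [-0.76744732  0.6012873   0.35411358  1.62888749 -0.24611239  0.95130502
 -0.3171509 ] [537.24441754 371.35807289 371.76530701]
```

View pics/w1.png

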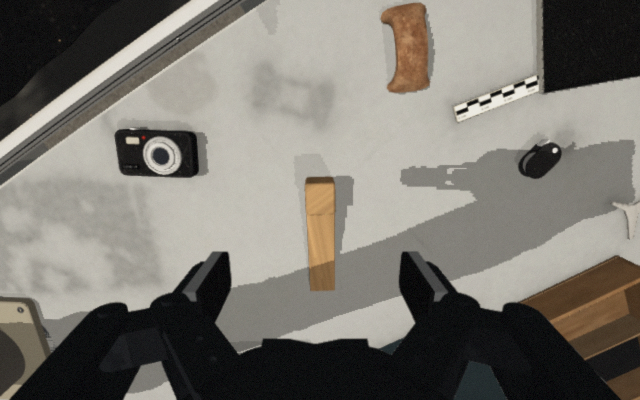

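The wrist picture shows the wedge block's top at pixels (305-335, 178-214) and the thin end at (310-335, 291), straight ahead between the jaws.

Run:
```python
from h import *
p=ctrl.get_image("wrist")
X,ok=cloud(p);S=(slice(165,300),slice(290,350));Q=X[S][ok[S]];print("table z",np.median(Q[Q[:,2]<6,2]))
B=Q[Q[:,2]>37];r=cv2.minAreaRect(B[:,:2].astype(np.float32));print("block",len(B),B.mean(0),r)
for n,uv,z in(("bl",(305,177),42),("br",(335,178),42),("tl",(310,291),4),("tr",(335,291),4)):print(n,np.round(pix2w(p,uv,z),1))
W=Q[Q[:,2]>7];v=cv2.fitLine(W[:,:2].astype(np.float32),cv2.DIST_L2,0,.01,.01).ravel();print("axis",v,np.degrees(np.arctan2(v[1],v[0])))
W=W[:,:2]-W[:,:2].mean(0)
# stand from top: front edge and sides by pixel lines on board top z=30
t=ctrl.get_image("top");save(t,"top2.png")
for n,uv,z in(("FL",(433,205),30),("FR",(450,370),30),("HL",(597,188),30),("HR",(615,355),30)):
    print(n,np.round(pix2w(t,((uv[0]+.5)/2.96-.5+190,(uv[1]+.5)/2.96-.5+140),z),1))
a=t["color"][185:285,325:420][...,::-1];cv2.imwrite("pics/c2.png",cv2.resize(a,None,fx=6,fy=6,interpolation=cv2.INTER_CUBIC))
```

```text
table z -0.833373449710565
block 949 [544.8675233  278.18490634  40.94381696] ((544.6248779296875, 277.1151428222656), (35.03177261352539, 40.50615692138672), 1.7639601230621338)
bl [527.5 304.3  42. ]
br [562.3 303.5  42. ]
tl [534.  127.1   4. ]
tr [570.6 127.4   4. ]
axis [ 4.5588024e-02 -9.9896032e-01  5.4688110e+02  2.3423904e+02] -87.387085
FL [541.4  17.8  30. ]
FR [347.1   3.8  30. ]
HL [ 556.  -177.4   30. ]
HR [ 359.  -190.4   30. ]
```

View pics/c2.png

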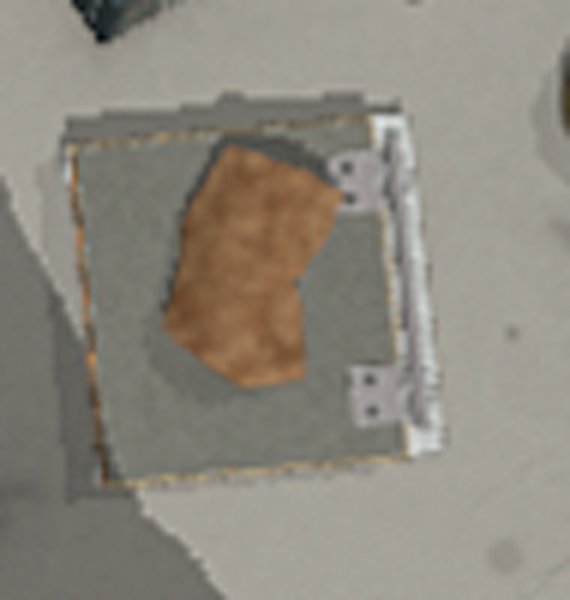

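```bash
python3 -m crank '[[[-0.7,0.2,0,0,0,-0.35],[0,0,1,0,0,0],[0,0,1,0,0,0],[0,0,1,0,0,0],[0,0,1,0,0,0],[0,0,1,0,0,0],[0,0,0.6,0,0,0],[0,0,0,0,0,0]]]' -1
python3 - <<'E'
from h import *
p=ctrl.get_image("wrist");s=ctrl.read_state();print(s["eef_pos"],s["tool_rot"])
for q in("wedge",):print([(x["extent"],x["conf"]) for x in ctrl.search_frame(q,p)[:2]])
X,ok=cloud(p);Q=X[ok];m=(Q[:,2]>37)&(Q[:,2]<47)&(abs(Q[:,0]-545)<30)&(abs(Q[:,1]-278)<40);B=Q[m];print(len(B),cv2.minAreaRect(B[:,:2].astype(np.float32)))
E
```

```text
clock: 3.87
eef_pos: [551.1, 280.6, 59.3]
tool_rot: [3.129, -0.011, 1.629]
force: [-0.2, -0.2, 0.5]
width: 85.3
[551.70122521 280.80284771  60.7249981 ] [ 3.12764344 -0.01164903  1.62892348]
[([304.4, 271.6, 54.5, 142.9], 0.97)]
3477 ((545.1589965820312, 277.89544677734375), (36.05889892578125, 39.143558502197266), 2.54526948928833)
```

```bash
python3 -m crank '[[[-0.09,-0.21,0.4,0.13,-0.11,0.1],[0,0,0.7,0,0,0],[0,0,0.4,0,0,0],[0,0,0,0,0,0]]]' -1; python3 -c "
from h import *
s=ctrl.read_state();print(s['eef_pos'],s['tool_rot'],s['force'])"
```

```text
clock: 4.3
eef_pos: [551.3, 280.6, 21.5]
tool_rot: [3.129, -0.005, 1.617]
force: [0.1, 0.7, -0.4]
width: 85.7
[551.27917976 280.57693948  21.45162116] [ 3.1293586  -0.00519231  1.61742856] [ 0.05512603  0.68309988 -0.4151253 ]
```

```bash
python3 -m crank '[[[-0.09,-0.25,0.2,0.1,0,0],[-0.05,-0.15,0.2,0.1,0,0],[-0.05,-0.1,0.1,0.1,0,0],[0,0,0,0,0,0]]]' -1; python3 -c "
from h import *
s=ctrl.read_state();print(s['eef_pos'],s['tool_rot'],s['force'])"
```

```text
clock: 4.63
eef_pos: [536.1, 274.4, 7.5]
tool_rot: [-3.122, -0.006, 1.618]
force: [0.5, 0.7, -0.2]
width: 85.6
[536.10057991 274.42961275   7.45975848] [-3.12169274 -0.00629167  1.61791734] [ 0.54125163  0.69685058 -0.15086335]
```

```bash
python3 -m crank '[[[0.06,0.15,0,-0.08,0,0],[0.06,0.15,0,-0.08,0,0],[0,0,0,0,0,0],[0,0,0,0,0,0]]]' -1; python3 -c "
from h import *
s=ctrl.read_state();print(s['eef_pos'],s['tool_rot'],s['force'])"
```

```text
clock: 4.97
eef_pos: [547.1, 279.0, 8.5]
tool_rot: [3.141, -0.007, 1.617]
force: [0.3, 0.5, -0.3]
width: 85.1
[547.0550656  278.98127306   8.54777031] [ 3.14086352 -0.00729117  1.61723854] [ 0.28428737  0.45371296 -0.31498243]
```

```bash
python3 -m crank '[[[0,0,0,0,0,0],[0,0,0,0,0,0],[0,0,0,0,0,0],[0,0,0,0,0,0],[0,0,0,0,0,0],[0,0,0,0,0,0],[0,0,0,0,0,0],[0,0,0,0,0,0],[0,0,0,0,0,0],[0,0,0,0,0,0]]]' 1
python3 - <<'E'
from h import *
s=ctrl.read_state();print(s["eef_pos"],s["tool_rot"],s["force"],s["torque"],s["width"])
p=ctrl.get_image("wrist");save(p,"w2.png")
print([(x["extent"],x["conf"]) for x in ctrl.search_frame("wedge",p)[:2]])
X,ok=cloud(p);Q=X[ok];m=(Q[:,2]>5)&(Q[:,2]<34)&(abs(Q[:,0]-548)<24)&(Q[:,1]>110)&(Q[:,1]<255);B=Q[m];print(len(B),cv2.fitLine(B[:,:2].astype(np.float32),cv2.DIST_L2,0,.01,.01).ravel())
E
```

```text
clock: 5.8
eef_pos: [547.7, 279.7, 9.5]
tool_rot: [3.139, -0.008, 1.618]
force: [-0.7, 0.8, 0.5]
width: 35.1
[547.65885082 279.65301516   9.45121316] [ 3.13933539 -0.00813938  1.61766677] [-0.66562591  0.83392139  0.51055961] [0.01530204 0.05758121 0.019153  ] 35.126980873163156
[([313.6, 284.0, 80.4, 120.8], 0.85)]
828 [9.9969846e-01 2.4556302e-02 5.4768555e+02 2.4246581e+02]
```

View pics/w2.png

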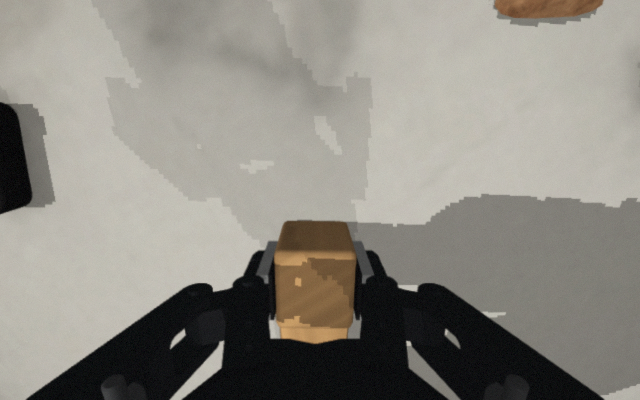

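The block is held (width 35.1, centred between the fingers at pixel (315,270)). Next I'll slide the wedge sideways to line up in front of the opening.

```bash
python3 -m crank '[[[-0.3,-0.5,0,0,0,-0.04],[-0.3,-0.5,0,0,0,-0.04],[-0.3,-0.5,0,0,0,-0.04],[-0.3,-0.5,0,0,0,-0.04],[-0.3,-0.5,0,0,0,-0.04],[-0.3,-0.5,0,0,0,-0.03],[-0.3,-0.5,0,0,0,0],[-0.3,-0.5,0,0,0,0],[0,0,0,0,0,0],[0,0,0,0,0,0]]]' 1
python3 - <<'E'
from h import *
s=ctrl.read_state();print(s["eef_pos"],s["tool_rot"],s["force"],s["torque"],s["width"])
t=ctrl.get_image("top");a=t["color"][170:285,280:420][...,::-1];cv2.imwrite("pics/c3.png",cv2.resize(a,None,fx=5,fy=5,interpolation=cv2.INTER_CUBIC))
sd=ctrl.get_image("side");a=sd["color"][150:290,220:360][...,::-1];cv2.imwrite("pics/s3.png",cv2.resize(a,None,fx=4,fy=4,interpolation=cv2.INTER_CUBIC))
X,ok=cloud(t);print([ (np.round(x["extent"]),x["conf"]) for x in ctrl.search_frame("wedge",t)[:2]])
E
```

```text
clock: 6.73
eef_pos: [443.1, 207.6, 10.3]
tool_rot: [3.122, -0.015, 1.651]
force: [-0.0, 0.9, 0.1]
width: 35.1
[443.08800122 207.63521365  10.27057662] [ 3.12214107 -0.01509958  1.65074706] [-0.04198698  0.85685854  0.06634983] [-0.22156023  0.02302201  0.06771131] 35.064993613037785
[(array([307., 237.,  32.,  15.]), 0.89)]
```

View pics/c3.png

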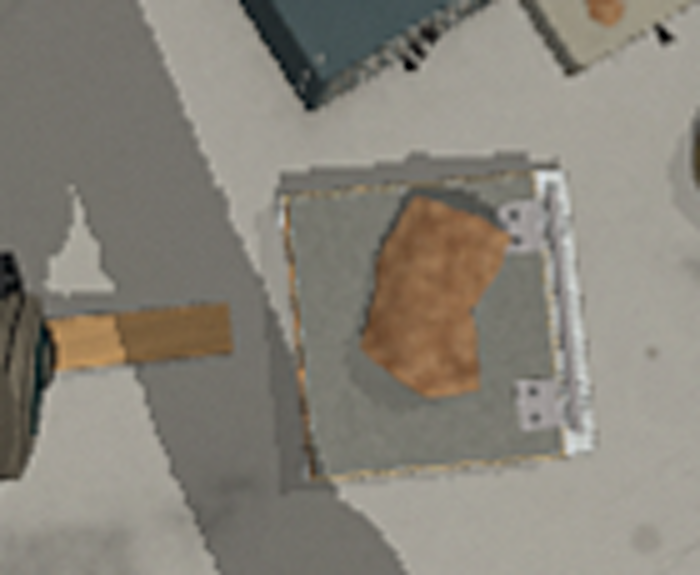

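The wedge lies flat in front of the opening, tip at crop (231,330). The front edge's middle is at about (296,339), so the wedge sits about 10 mm to the +x side. I'll correct that and go in to just short of contact.

```bash
python3 -m crank '[[[-0.1,-0.13,0,0.06,-0.05,0.02],[-0.2,-0.13,0,0.06,-0.05,0.02],[-0.3,-0.13,0,0.06,-0.05,0.02],[-0.4,0,0,0,0,0],[-0.5,0,0,0,0,0],[-0.5,0,0,0,0,0],[-0.5,0,0,0,0,0],[-0.4,0,0,0,0,0],[-0.3,0,0,0,0,0],[-0.1,0,0,0,0,0],[0,0,0,0,0,0]]]' 1
python3 - <<'E'
from h import *
s=ctrl.read_state();print(s["eef_pos"],s["tool_rot"],s["force"],s["torque"],s["width"])
E
```

```text
clock: 7.8
eef_pos: [439.3, 105.9, 9.4]
tool_rot: [-3.139, -0.004, 1.649]
force: [-0.7, 0.8, 0.5]
width: 35.5
[439.33564799 105.85488153   9.40933997] [-3.13921805 -0.00385163  1.64910951] [-0.65804233  0.76396994  0.50690313] [ 0.40010681 -0.08265209  0.00288809] 35.54239230646907
```

```bash
cat > m.py <<'E'
from h import *
u=np.array([.0732,-.9973]);v=np.array([.9973,.0732]);lip=np.array([444.5,11.])
def lift():
    s=ctrl.read_state();print("tcp",np.round(s["eef_pos"],1),np.round(s["tool_rot"],3),"F",np.round(s["force"],2),"w",round(float(s["width"]),1))
    for n in("top","side"):
        out=[]
        for _ in range(2):
            p=ctrl.get_image(n);X,ok=cloud(p);Q=X[ok];d=Q[:,:2]-lip;a=d@u;b=d@v
            m=(a>6)&(a<165)&(abs(b)<92)&(Q[:,2]>22)&(Q[:,2]<46)
            A=np.c_[a,b,np.ones(len(a))][m];z=Q[m,2]
            w=np.ones(len(z),bool)
            for _ in range(6):
                c=np.linalg.lstsq(A[w],z[w],rcond=None)[0];r=z-A@c;w=abs(r)<max(2.,2*np.median(abs(r)))
            out.append([c[2],c[2]+175*c[0],w.sum()])
        print(n,"front z, rear z, n",np.round(out,1).tolist())
    return p
if __name__=="__main__": lift()
E
python3 m.py
python3 -m crank '[[[-0.1,0,0,0,0,0],[-0.15,0,0,0,0,0],[-0.15,0,0,0,0,0],[-0.1,0,0,0,0,0],[-0.1,0,0,0,0,0],[0,0,0,0,0,0]]]' 1; python3 m.py
```

```text
tcp [439.3 105.9   9.4] [-3.139 -0.004  1.649] F [-0.66  0.76  0.51] w 35.5
top front z, rear z, n [[30.9, 30.7, 1343.0], [30.7, 30.8, 1340.0]]
side front z, rear z, n [[30.6, 30.7, 1490.0], [30.5, 30.8, 1463.0]]
clock: 8.5
eef_pos: [440.5, 92.4, 9.4]
tool_rot: [-3.139, -0.009, 1.659]
force: [0.2, -0.4, 1.0]
width: 35.5
tcp [440.5  92.4   9.4] [-3.139 -0.009  1.659] F [ 0.17 -0.41  1.01] w 35.5
top front z, rear z, n [[31.0, 30.8, 1345.0], [30.5, 30.7, 1354.0]]
side front z, rear z, n [[30.6, 30.8, 1495.0], [30.3, 30.8, 1480.0]]
```

The lift measurement resolves about 0.3 mm. Pushing on.

```bash
python3 -m crank '[[[-0.1,0,0,0,0,0.04],[-0.15,0,0,0,0,0.04],[-0.15,0,0,0,0,0.04],[-0.1,0,0,0,0,0],[-0.1,0,0,0,0,0],[0,0,0,0,0,0]]]' 1; python3 m.py
```

```text
clock: 9.2
eef_pos: [439.8, 87.8, 9.6]
tool_rot: [-3.134, -0.029, 1.658]
force: [-0.9, -3.5, 0.9]
width: 35.4
tcp [439.8  87.8   9.6] [-3.134 -0.029  1.658] F [-0.89 -3.47  0.87] w 35.4
top front z, rear z, n [[31.7, 30.7, 1361.0], [31.6, 31.0, 1354.0]]
side front z, rear z, n [[31.4, 30.8, 1465.0], [31.6, 30.6, 1518.0]]
```

```bash
python3 -m crank '[[[-0.2,0,0,0,-0.08,0.04],[-0.25,0,0,0,-0.08,0.04],[-0.25,0,0,0,-0.08,0.04],[-0.25,0,0,0,-0.05,0],[-0.25,0,0,0,0,0],[0,0,0,0,0,0]]]' 1; python3 m.py
```

```text
clock: 9.9
eef_pos: [440.8, 68.6, 9.6]
tool_rot: [-3.127, -0.023, 1.663]
force: [0.3, -4.2, -2.4]
width: 35.0
tcp [440.8  68.6   9.6] [-3.127 -0.023  1.663] F [ 0.31 -4.21 -2.36] w 35.0
top front z, rear z, n [[35.5, 31.4, 1286.0], [35.8, 31.3, 1277.0]]
side front z, rear z, n [[35.6, 30.9, 1493.0], [35.6, 30.6, 1496.0]]
```

Lift ≈ 5.0 mm. Checking that it stays still and that the wedge is flat.

```bash
python3 -m crank '[[[0,0,0,0,0,0],[0,0,0,0,0,0],[0,0,0,0,0,0],[0,0,0,0,0,0],[0,0,0,0,0,0],[0,0,0,0,0,0],[0,0,0,0,0,0],[0,0,0,0,0,0]]]' 1; python3 m.py
python3 - <<'E'
from h import *
t=ctrl.get_image("top");a=t["color"][170:285,280:420][...,::-1];A=cv2.resize(a,(560,460),interpolation=cv2.INTER_CUBIC)
w=ctrl.get_image("wrist");save(w,"w5.png");cv2.imwrite("pics/c5.png",A)
X,ok=cloud(w);Q=X[ok];s=ctrl.read_state()["eef_pos"];m=(Q[:,2]>36)&(Q[:,2]<50)&(abs(Q[:,0]-s[0])<17)&(abs(Q[:,1]-s[1]-5)<25);B=Q[m]
c=np.linalg.lstsq(np.c_[B[:,:2]-s[:2],np.ones(len(B))],B[:,2],rcond=None)[0];print("block top slope x,y,z",c,len(B),B[:,1].min(),B[:,1].max())
p=ctrl.get_image("side");print("sherd",[(np.round(x["extent"],1),np.round(pix2w(p,x["extent"][:2]))) for x in ctrl.search_frame("sherd",p)[:1]])
E
```

```text
clock: 10.77
eef_pos: [440.8, 68.8, 9.6]
tool_rot: [-3.127, -0.022, 1.662]
force: [-1.0, 0.3, 2.8]
width: 35.3
tcp [440.8  68.8   9.6] [-3.127 -0.022  1.662] F [-1.04  0.3   2.79] w 35.3
top front z, rear z, n [[35.7, 30.8, 1322.0], [35.6, 31.1, 1293.0]]
side front z, rear z, n [[35.8, 30.6, 1500.0], [35.8, 30.8, 1499.0]]
block top slope x,y,z [-7.92670418e-03 -2.76145601e-02  4.10503857e+01] 6109 48.74367059844868 87.98039834385561
sherd [(array([293.3, 227.9,  44.8,  22.8]), array([  355., -1083.,   927.]))]
```

View pics/c5.png

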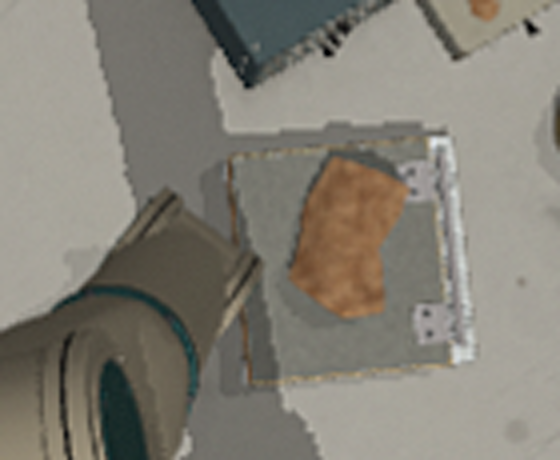

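View pics/w5.png

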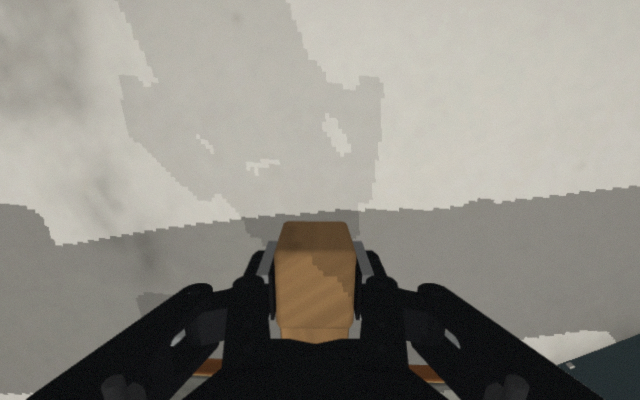

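The top crop shows the sherd unmoved and the wedge under the middle of the front edge. The wrist view shows the block still centred in the fingers at (315,270). The lift has held steady at 5 mm, so I'm handing in.

```bash
python3 -c "
from cell import ctrl
print(ctrl.finish_job())"; python3 m.py 2>&1 | tail -3
```

```text
the job is handed in; nothing more can be done
None
the job is handed in; nothing more can be done
```

The wedge is under the middle of the board's front edge, which stands about 5 mm clear, and the gripper still holds the wedge by its block. I handed the job in at about 11 s of the 40 s; no verdict is reported.

**Lift:** the top and side cameras put the front edge 4.9–5.2 mm above its resting height. It did not change over a 0.7 s hold.

**Wedge:** the grip opening reads 35 mm. The wedge is almost flat, with its thin end tilted up by about 0.03 rad against the 0.1 limit. That puts its origin an estimated 2–3 mm above the table, against the 6 mm limit.

**Sherd:** its place in the side picture moved by less than a pixel. The depth lookup at that pixel had no reading, so I have no 3D position to confirm it.

**Not checked directly:**
- I could not measure the wedge-to-board contact force. The push force rose to about 4 N as the board lifted, then settled near zero at the final hold.
- I did not re-measure the tape roll, flint or pot handle at the end. The arm's path stayed well away from them.

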